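Unlock, lower and re-lock a microtome

TASK

The microtome was left locked with its specimen block raised. Swing the lock lever right out to free the handwheel, turn the wheel by its crank handle to lower the block until the middle of its face is level with the blade edge, then swing the lever back home so that the wheel is locked there. Never run the whole block down past the blade edge, and leave the slide box, jar, dish and brush where they are.

Things in the scene. Friction and masses are not known exactly. Their poses are not given: they have to be found in the camera images.
- microtome: Fixed white rotary microtome, base 400 x 280 mm, housing 277 mm high (x -190 to +20, y -130 to +130 mm) with a tray on top. Origin: centre of its underside, on the bench. +x: to its front (block, blade), away from the robot give or take 0.6 rad of yaw; +y: to its handwheel; z up. Knife holder: x 90 to 185 mm, |y| up to 75 mm.
- handwheel (a joint): Upright dark handwheel, 172 mm across, on the +y side (y 163 to 183 mm). 0 rad: crank handle at the very top; grows as the top goes to the microtome's back (-x, robot side). At 1.57 the handle is level with the axle there and the block is level with the blade. No end stops, stays where left, 5 N at the handle. Locks in notches every 15 degrees, one at 1.57; starts locked at 0.79 or 1.05.
- crank_handle (a point): Crank handle: black barrel, 25 mm in diameter, 90 mm long, parallel to the axle, standing out from the wheel (y 185 to 275 mm), its centre line 60 mm from the axle; it spins freely on its own spindle. This point: on its centre line, 40 mm from its outer end.
- axle (a point): Point on the wheel's level axle line, 140 mm above the bench, in the plane of the crank_handle point and 60 mm from it.
- lock_lever (a joint): Steel lock lever in front of the wheel, level at axle height, upright pivot. 0 rad: home, pointing to the microtome's +y, tooth seated in a notch of the wheel's inner ring. Grows to its stop at 0.62 as the knob is pushed to the front (+x), away from the wheel; tooth clear beyond 0.36. Stays where left, 2 N at the knob. Goes home only with a notch opposite (within about 5 degrees).
- lever_knob (a point): Upright black knob at the lever's free end, 18 mm in diameter, 112 mm from the pivot axis; this point is on its axis, 170 mm above the bench; the knob's top is 26 mm higher, the lever bar's top 25 mm lower.
- lever_pivot (a point): Pivot of the lock lever, at axle height on top of a white pillar at the microtome's front corner.
- specimen_head (a joint): Specimen head sliding up and down at the front of the housing, driven by the handwheel: height of the block's middle above the blade edge in m, = 0.030 x cos(handwheel angle) to 1 mm. The robot need not touch it.
- block_face (a point): Centre of the front face of the cream wax specimen block, 30 mm wide and 24 mm high, carried by the specimen head.
- blade_edge (a point): Middle of the blade's edge, 16 mm in front of the block's face and 150 mm above the bench. Edge along the microtome's y.
- slide_box: Bystander: blue slide box with white lid, 102 x 82 x 35 mm, origin under its centre.
- specimen_jar: Bystander: closed jar, 62 mm in diameter, 75 mm high, origin under its centre.
- dish: Bystander: glass dish, 90 mm in diameter, 28 mm high, origin under its centre.
- brush: Bystander: small brush lying on the bench, 170 mm long along its own x, origin under its middle.

How it is judged (in metres and radians):
On the way, in this order (a step that is already met when the one before it is completed fails the run):
1. the lock lever is swung out, clear of the wheel, with the block still raised (value of joint lock_lever above 0.45 rad and z of block_face in the frame of blade_edge above 0.01 m), for 0.2 s.
2. with the lock out, the block is lowered until its middle is level with the blade edge, within 5 mm (value of joint lock_lever above 0.4 rad and z of block_face in the frame of blade_edge between -0.005 and 0.005 m), for 0.2 s.
At the end, for the whole second after the job is handed in: The lock lever is home (within 0.12 rad), the wheel stands still, and the middle of the block's face is within 4 mm of the blade edge's height (value of joint lock_lever below 0.12 rad and z of block_face in the frame of blade_edge between -0.004 and 0.004 m and velocity of joint handwheel between -0.05 and 0.05 rad/s); the robot touches nothing.
It fails at once if the whole block is run down past the blade edge (z of block_face in the frame of blade_edge below -0.0125 m).
It fails at once if a bystander is moved by more than 30 mm (distance of any of slide_box, specimen_jar, dish, brush from where it was at the start of the episode above 0.03 m).
It also fails if it takes over 54 s, if anything falls off the work surface, if the arm or the gripper's body presses on something with over 40 N, if the wrist force passes 120 N, or if a joint passes its speed limit or range.

ROBOT

A 6-joint arm with a two-finger parallel gripper is mounted at the origin on the work surface. World frame = base frame: x ahead of the robot, y to its left, z up, the work surface at z = 0. Lengths are in m, angles in degrees, forces in N, time in s.
With the tool pointing down it reaches from about 0.4 to 0.825 m from the base axis. Payload 7 kg.
Tool frame: the origin (TCP) lies midway between the tips of the shut fingers; the grasp point (between the pads) lies r.tcp_to_grasp behind it (r.tcp_to_grasp is the distance from the TCP to the grasp point, in m); x points along the fingers, y is the direction in which the jaws open and shut, and the axes are right-handed (so a half turn about x gives the same grasp; the last joint's range is limited). The gripper opens to 88 mm and grips with 3 to 60 N. Pads are 19 mm wide; open, the fingers measure 130 mm over their backs; the gripper's body (78 mm by 193 mm) begins 47 mm behind the grasp point.
Start: joints at [-55.056, 20.546, 0.682, 0, -70.136, -16.507], TCP at [0.213, -0.64, 0.196] pointing down, gripper open.
Joint ranges: [-176.03, 176.03], [-82.01, 121.73], [-58.28, 71.71], [-173.87, 95.51], [-174.79, -0.11], [-173.66, 173.66]. Speed limits (degrees/s): [136.94, 136.94, 172.46, 180, 180, 180].

INTERFACE

Orientations are given as [roll, pitch, yaw] about the fixed x, y, z axes, in that order (R = Rz(yaw) Ry(pitch) Rx(roll)).
In Python, from plant import r gives the robot as it stands.
- The arm moves only by the tool carry_out, never from a script. Its argument "moves" is a list of rows, each a list of 7 numbers: the shift along the world's x, y, z in mm, then the turn, a rotation vector about the world's x, y, z in rad, then the opening in per cent of the stroke, from 0 (shut) to 100 (fully open). In form: [[x, y, z, wx, wy, wz, claw], ...]. A call has 1 to 5 rows; each row is the pose to reach, as a shift and turn from the pose commanded when the call began; what a row does not reach only later rows make up. A row lasts 1/10 s, in which the tool goes at most 50 mm and 8.59 degrees, less where a joint would pass 70% of its speed; a pose out of reach is approached as far as the arm can. A call with a gripper value outside its range is refused whole. The fingers move at their own pace and stop on an object; "squeeze" is the grip in N (left out, the last holds). Time passes only in rows, so rows that repeat a pose let the fingers close. It gives the time, the measured TCP pose, the force and the opening at its end, in the units of the state.
- r.get_state(): the state, without advancing time (a new reading comes with each control period).
- r.capture(name): name is "scene" or "top"; returns the picture (384x512x3 uint8, blue, green, red); there is no depth.
- r.camera_params(name): a dict with "K" (3x3 intrinsics, pixels), "rvec" (rotation vector, rad) and "tvec" (3), from world to camera coordinates, as OpenCV has them. Camera axes: x right, y down, z forward; pixel columns grow to the right and rows downward; lengths in m; the calibration is good to about 2 mm. A picture is of the moment at which its call begins. camera_params takes no time and is no camera call.
- r.close_job(): hands the job in, once; it reports no verdict.
The state is a dict: "time_s": time; "joints": joint angles; "qd": joint speeds; "joint_torque": joint torques, N m; "tcp_pos": TCP position; "eef_rot": TCP orientation; "contact_force": force on the tool from outside, world axes, zero at the start; "moment": the same for the moment, N m; "gripper_width": finger opening in m.
Only numpy, scipy, OpenCV 4.12 (cv2) and the standard library are available. Lean on these libraries where they do the work, as an engineer would, in place of code of your own. Each camera call takes 0.05 s, during which the arm holds its last target. There are 200 camera calls.

## Working session

There is one attempt and no reset: what is moved stays moved. The work goes in short steps, Python scripts to look and compute and a tool call to move; the robot and the scene stay as the last step left them, time stands still between calls to the robot, and variables do not carry over. Pictures are saved under pics/ and viewed, about 8 in all and at most 12, crops included, and the job is handed in when it is done.

Besides the shell and the picture viewer there is one more tool, called after "Emit:" as name(argument=value, ...), one argument or row to a line, values as JSON. carry_out: Moves the arm, as the interface text tells. Its arguments: {"type":"object","properties":{"moves":{"type":"array"},"squeeze":{"type":"number"}},"required":["moves"]}

```bash
mkdir -p pics; ls
python3 - <<'E'
from plant import r
import cv2,numpy as np
for n in("scene","top"):
    im=r.capture(n); cv2.imwrite(f"pics/{n}0.png",im)
    p=r.camera_params(n); R=cv2.Rodrigues(np.array(p["rvec"]))[0]
    print(n,np.array(p["K"]).round(1).tolist(),(-R.T@np.array(p["tvec"]).ravel()).round(3),R.round(2).tolist())
s=r.get_state();print(s,r.tcp_to_grasp)
E
```

```text
pics
scene [[359.4, 0.0, 259.8], [0.0, 359.4, 189.3], [0.0, 0.0, 1.0]] [1.273 0.613 1.17 ] [[-0.62, 0.79, -0.02], [0.59, 0.45, -0.68], [-0.52, -0.43, -0.74]]
top [[490.0, 0.0, 254.1], [0.0, 490.0, 190.7], [0.0, 0.0, 1.0]] [0.433 0.03  1.627] [[-0.01, -1.0, 0.02], [-1.0, 0.01, -0.07], [0.07, -0.02, -1.0]]
{'time_s': 0.1, 'joints': array([-5.50565647e+01,  2.05848554e+01,  6.40219387e-01, -1.70838457e-02,
       -7.01349345e+01, -1.65053462e+01]), 'qd': array([ 0.0474135 , -0.2144085 ,  0.11321171,  0.0248481 ,  0.01272674,
       -0.05417089]), 'joint_torque': array([-1.39893877e-03, -5.84164524e+01,  2.93752724e+01,  7.01563731e+00,
        1.02125737e-02, -5.96063069e-05]), 'tcp_pos': array([ 0.21329593, -0.63992438,  0.19505549]), 'eef_rot': array([ 95.09509767,  89.91882429, 113.52737047]), 'contact_force': array([0.65111307, 0.26585492, 0.05778598]), 'moment': array([0.04080548, 0.03414524, 0.00333131]), 'gripper_width': 0.08770332454113432} 0.0188
```

View pics/scene0.png

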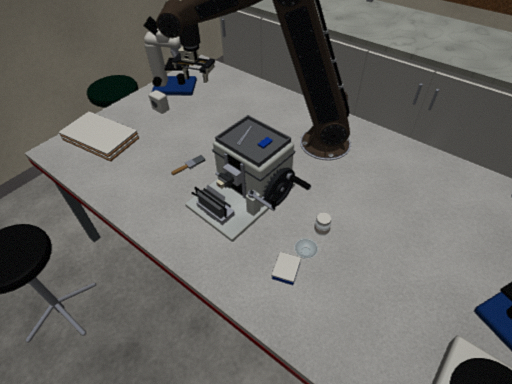

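View pics/top0.png

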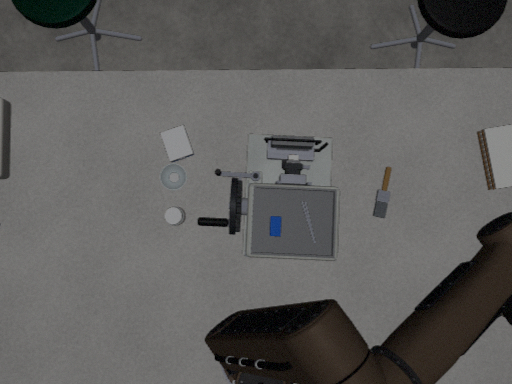

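The scene view shows the microtome at about (245,175), with the wheel at (280,188) and the lever at (262,200). The top view shows the knob at (218,172), the pivot at (257,176), the crank handle at (198–228,222), the jar at (174,216), the dish at (173,177) and the box at (177,143).

```bash
cat > h.py <<'E'
import cv2,numpy as np
from plant import r
def cam(n):
    p=r.camera_params(n);R=cv2.Rodrigues(np.array(p["rvec"]))[0];t=np.array(p["tvec"]).ravel();return np.array(p["K"]),R,t
def ray(n,u,v):
    K,R,t=cam(n);return -R.T@t,R.T@np.linalg.inv(K)@[u,v,1]
def onz(n,u,v,z):
    c,d=ray(n,u,v);return c+d*(z-c[2])/d[2]
def tri(a,b):  # two (name,u,v)
    (c1,d1),(c2,d2)=ray(*a),ray(*b)
    s=np.linalg.lstsq(np.c_[d1,-d2],c2-c1,rcond=None)[0]
    p,q=c1+d1*s[0],c2+d2*s[1];return (p+q)/2,np.linalg.norm(p-q)
def proj(n,P):
    K,R,t=cam(n);q=K@(R@np.array(P)+t);return q[:2]/q[2]
def crop(n,im,x0,y0,w,h,s,f):
    cv2.imwrite(f,cv2.resize(im[y0:y0+h,x0:x0+w],None,fx=s,fy=s,interpolation=cv2.INTER_CUBIC))
E
python3 - <<'E'
from h import *
t=cv2.imread("pics/top0.png");s=cv2.imread("pics/scene0.png")
a=cv2.resize(t[125:265,160:345],None,fx=4,fy=4,interpolation=cv2.INTER_CUBIC);cv2.imwrite("pics/tc.png",a)
a=cv2.resize(s[110:245,175:335],None,fx=4,fy=4,interpolation=cv2.INTER_CUBIC);cv2.imwrite("pics/sc.png",np.clip(a*1.5,0,255))
E
```

```text
[ WARN:0@0.648] global loadsave.cpp:1063 imwrite_ Unsupported depth image for selected encoder is fallbacked to CV_8U.
```

View pics/tc.png

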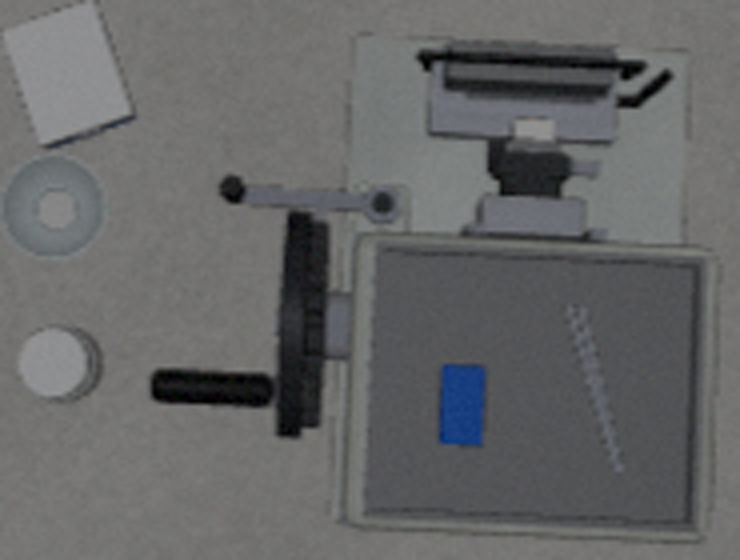

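View pics/sc.png

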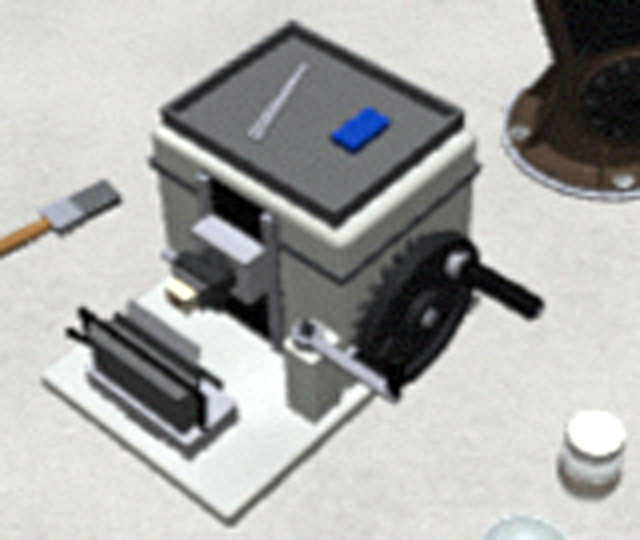

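The top crop shows the knob at (232,186), pivot (382,203), handle from (152,386) to (275,390), base front corners (352,34) and (688,50). The scene crop shows the lever home against the wheel (knob 393,390), the handle's outer end at (533,303) and the block above the blade.

Run:
```python
from h import *
T=lambda u,v:("top",160+(u+.5)/4-.5,125+(v+.5)/4-.5)
S=lambda u,v:("scene",175+(u+.5)/4-.5,110+(v+.5)/4-.5)
pr=lambda *a:print(*[np.round(x,4) if not isinstance(x,str) else x for x in a])
pr("knob",*tri(T(232,186),S(393,388)))
kn=onz(*T(232,186),.19);pv=onz(*T(382,203),.155);pr("knob z",kn,"pivot",pv,np.linalg.norm((kn-pv)[:2]))
pr("hout",*tri(T(155,386),S(534,303)));pr("hin",*tri(T(275,390),S(472,272)))
fr=[onz(*T(u,v),.02) for u,v in((352,34),(688,50))];pr("front",*fr)
# lid corners z .277
for u,v in((362,232),(716,252),(706,540),(338,522)):pr("lid",onz(*T(u,v),.277))
d=fr[0]-fr[1];print("yaw of +y from base deg",np.degrees(np.arctan2(d[1],d[0]))-90, np.linalg.norm(d))
for th in(.79,1.05):
    z=.14+.06*np.cos(th);a,b=onz(*T(155,386),z),onz(*T(275,390),z);d=a-b
    pr(th,"out",a,"in",b,np.linalg.norm(d),np.degrees(np.arctan2(d[1],d[0]))-90)
for n,u,v,z in(("jar",60,362,.075),("dish",55,207,.02),("box",70,75,.035)):pr(n,onz(*T(u,v),z))
```

```text
knob [0.5926 0.1157 0.1567] 0.0017
knob z [0.5895 0.1131 0.19  ] pivot [0.5791 0.0022 0.155 ] 0.1114
hout [0.4436 0.1713 0.1794] 0.0006
hin [0.4361 0.0888 0.1644] 0.0118
front [0.7333 0.0225 0.02  ] [ 0.7169 -0.2561  0.02  ]
lid [0.547  0.0186 0.277 ]
lid [ 0.5301 -0.2263  0.277 ]
lid [ 0.3323 -0.2145  0.277 ]
lid [0.3482 0.0376 0.277 ]
yaw of +y from base deg -3.366529650614268 0.2791212137334371
0.79 out [0.4434 0.1713 0.1822] in [0.4393 0.0832 0.1822] 0.0881 -2.6798
1.05 out [0.4435 0.1725 0.1699] in [0.4393 0.0837 0.1699] 0.0889 -2.6798
jar [0.4641 0.2565 0.075 ]
dish [0.5924 0.2682 0.02  ]
box [0.6991 0.2535 0.035 ]
```

Run:
```python
from h import *
from scipy.spatial.transform import Rotation as Ro
T=lambda u,v:("top",160+(u+.5)/4-.5,125+(v+.5)/4-.5)
a=onz(*T(290,212),.14);b=onz(*T(287,437),.14);c=(a+b)/2
print("wheel outer-face ends",a.round(4),b.round(4),"centre",c.round(4),np.linalg.norm(a-b))
s=r.get_state();M=Ro.from_euler("xyz",s["eef_rot"],degrees=True).as_matrix();print(M.round(3))
ex=np.array([.998,-.061,0]);ey=np.array([.061,.998,0])
for th in(.79,1.05,1.57):
    p=c+.052*ey-.06*np.sin(th)*ex;p[2]=.14+.06*np.cos(th)
    o=p+.04*ey;i=p-.05*ey
    print(th,"handle pt",p.round(4),"outer proj",*[(np.array(proj(n,o))).round(1) for n in("top","scene")],"inner",*[(np.array(proj(n,i))).round(1) for n in("top","scene")])
print("meas outer top",160+155.5/4-.5,125+386.5/4-.5,"scene",175+534.5/4-.5,110+303.5/4-.5)
```

```text
wheel outer-face ends [0.5745 0.072  0.14  ] [0.4039 0.0761 0.14  ] centre [0.4892 0.0741 0.14  ] 0.17064947540793515
[[-0.001 -0.316  0.949]
 [ 0.001  0.949  0.316]
 [-1.     0.001 -0.   ]]
0.79 handle pt [0.4499 0.1286 0.1822] outer proj [199.3 218.1] [306.4 185.9] inner [229.9 219.5] [287.6 174.8]
1.05 handle pt [0.4404 0.1291 0.1699] outer proj [199.5 221.3] [307.6 186.7] inner [229.9 222.8] [289.  175.7]
1.57 handle pt [0.4325 0.1296 0.14  ] outer proj [200.3 224. ] [308.2 190.8] inner [230.1 225.4] [289.9 179.9]
meas outer top 198.375 221.125 scene 308.125 185.375
```

Emit:
carry_out(
  moves=[
    [0, 0, 50, 0, 0, 0, 100],
    [0, 0, 100, 0, 0, 0, 100],
    [0, 0, 150, 0, 0, 0, 100],
    [20, 40, 170, 0, 0, 0, 100],
    [40, 85, 170, 0, 0, 0, 100],
  ],
)

```text
time_s: 0.6
tcp_pos: [0.2539, -0.5564, 0.3685]
eef_rot: [-78.1, 89.8, -59.8]
contact_force: [1.9, -0.0, 0.2]
gripper_width: 0.0876
```

Top-view fit favours a start angle of 1.05. Travelling over to the knob while turning the jaws onto the microtome's x.

Emit:
carry_out(
  moves=[
    [20, 40, 0, 0, 0, 0.14, 100],
    [40, 80, 0, 0, 0, 0.28, 100],
    [60, 120, 0, 0, 0, 0.42, 100],
    [80, 160, 0, 0, 0, 0.56, 100],
    [100, 200, 0, 0, 0, 0.7, 100],
  ],
)

```text
time_s: 1.1
tcp_pos: [0.3537, -0.3535, 0.3657]
eef_rot: [50.8, 90.0, 109.7]
contact_force: [1.5, -0.2, -0.1]
gripper_width: 0.0876
```

Emit:
carry_out(
  moves=[
    [20, 40, 0, 0, 0, 0.12, 100],
    [40, 80, 0, 0, 0, 0.24, 100],
    [60, 120, 0, 0, 0, 0.36, 100],
    [80, 160, 0, 0, 0, 0.49, 100],
    [100, 200, 0, 0, 0, 0.49, 100],
  ],
)

```text
time_s: 1.6
tcp_pos: [0.4536, -0.1535, 0.3659]
eef_rot: [-41.0, 90.0, 45.8]
contact_force: [1.4, 0.2, 0.6]
gripper_width: 0.0875
```

Emit:
carry_out(
  moves=[
    [20, 40, 0, 0, 0, 0, 100],
    [40, 80, 0, 0, 0, 0, 80],
    [60, 120, 0, 0, 0, 0, 80],
    [80, 160, 0, 0, 0, 0, 80],
    [100, 200, 0, 0, 0, 0, 80],
  ],
)

```text
time_s: 2.1
tcp_pos: [0.5537, 0.0465, 0.3657]
eef_rot: [85.7, 90.0, 172.4]
contact_force: [0.5, -0.5, -0.3]
gripper_width: 0.0706
```

Emit:
carry_out(
  moves=[
    [18, 36, 0, 0, 0, 0, 80],
    [36, 70, 0, 0, 0, 0, 80],
    [36, 70, -50, 0, 0, 0, 80],
    [36, 70, -100, 0, 0, 0, 80],
    [36, 70, -140, 0, 0, 0, 80],
  ],
)

```text
time_s: 2.6
tcp_pos: [0.5882, 0.1149, 0.2225]
eef_rot: [104.4, 89.8, -168.9]
contact_force: [0.1, -0.2, 0.2]
gripper_width: 0.0703
```

```bash
cat > look.py <<'E'
import sys
from h import *
k=sys.argv[1];s=r.get_state()
a=r.capture("scene")[115:230,195:345];b=r.capture("top")[120:250,170:300]
g=lambda i:np.clip(cv2.resize(i,(400,int(400*i.shape[0]/i.shape[1])),interpolation=cv2.INTER_CUBIC).astype(float)*1.5,0,255).astype(np.uint8)
a,b=g(a),g(b);H=max(len(a),len(b));p=lambda i:cv2.copyMakeBorder(i,0,H-len(i),0,0,cv2.BORDER_CONSTANT)
cv2.imwrite(f"pics/{k}.png",np.hstack([p(a),p(b)]))
from scipy.spatial.transform import Rotation as Ro
M=Ro.from_euler("xyz",s["eef_rot"],degrees=True).as_matrix()
print(s["time_s"],s["tcp_pos"].round(4),"jaw",M[:,1].round(3),"q",s["joints"].round(1),"F",s["contact_force"].round(1),s["gripper_width"])
E
python3 look.py a
```

```text
2.6 [0.5882 0.1149 0.2225] jaw [-0.998  0.059  0.003] q [ 29.7  12.7  -6.8  -0.1 -70.7 -33. ] F [ 0.1 -0.2  0.2] 0.07029337423598944
```

View pics/a.png

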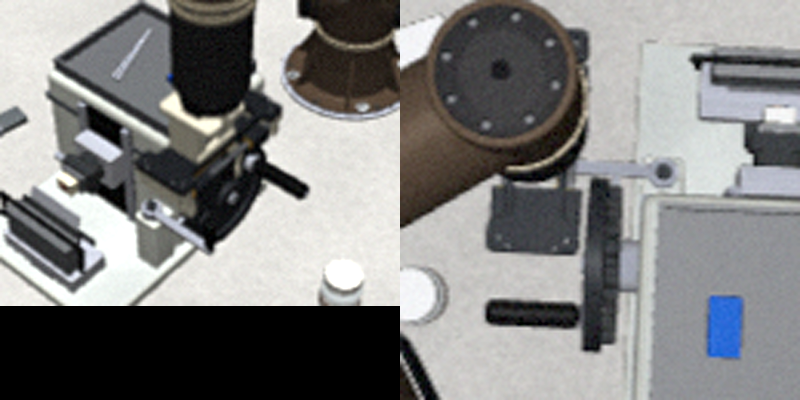

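The jaws straddle the knob line, with the body just outside the wheel. Descending 5 mm further out, then closing loosely round the knob.

Emit:
carry_out(
  moves=[
    [2, 5, -30, 0, 0, 0, 80],
    [2, 5, -60, 0, 0, 0, 80],
    [2, 5, -60, 0, 0, 0, 40],
    [2, 5, -60, 0, 0, 0, 32],
    [2, 5, -60, 0, 0, 0, 32],
  ],
  squeeze=10,
)

```text
time_s: 3.2
tcp_pos: [0.593, 0.12, 0.1688]
eef_rot: [-70.2, 89.8, 16.5]
contact_force: [0.4, -0.3, 1.3]
gripper_width: 0.0519
```

Emit:
carry_out(
  moves=[
    [0, 0, 0, 0, 0, 0, 32],
    [8, 0, 0, 0, 0, 0, 32],
    [16, -2, 0, 0, 0, 0, 32],
    [24, -4, 0, 0, 0, 0, 32],
    [32, -7, 0, 0, 0, 0, 32],
  ],
)

```text
time_s: 3.7
tcp_pos: [0.6243, 0.1124, 0.1657]
eef_rot: [136.0, 90.0, -137.4]
contact_force: [0.3, -0.6, -0.2]
gripper_width: 0.0278
```

Emit:
carry_out(
  moves=[
    [8, -3, 0, 0, 0, 0, 32],
    [16, -7, 0, 0, 0, 0, 32],
    [24, -11, 0, 0, 0, 0, 32],
    [31, -16, 0, 0, 0, 0, 32],
    [31, -16, 0, 0, 0, 0, 32],
  ],
)

```text
time_s: 4.2
tcp_pos: [0.6552, 0.0959, 0.1655]
eef_rot: [139.1, 90.0, -134.3]
contact_force: [0.2, 0.5, 0.3]
gripper_width: 0.0283
```

```bash
python3 look.py b
```

```text
4.2 [0.6552 0.0959 0.1655] jaw [-0.998  0.06   0.   ] q [ 25.2  20.5  -3.5   0.  -66.1 -28.6] F [0.2 0.5 0.3] 0.02827158069580315
```

View pics/b.png

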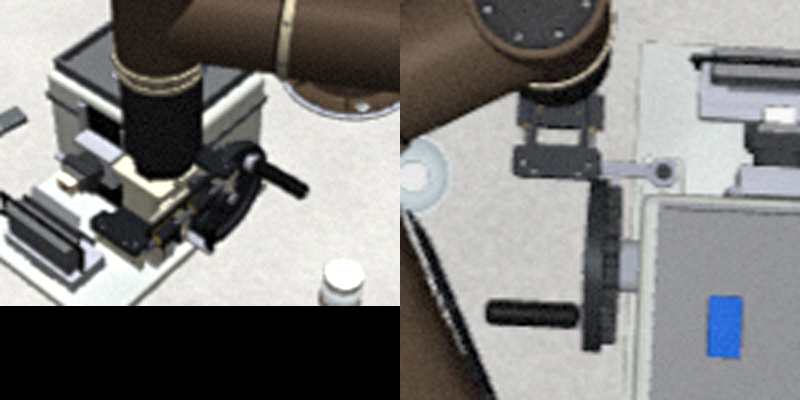

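The bar in the top crop still runs level, from (665,172) to (605,166), so the lever hasn't moved. There was no contact force, so I'll zoom in on the knob and fingertips.

Run:
```python
from h import *
a=r.capture("scene");b=r.capture("top")
for n,P in(("tcp",(.655,.096,.1655)),("knobtop",(.590,.113,.196)),("knobbot",(.590,.113,.145))):print(n,proj("scene",P).round(1),proj("top",P).round(1))
g=lambda i,s:np.clip(cv2.resize(i,None,fx=s,fy=s,interpolation=cv2.INTER_CUBIC).astype(float)*2,0,255).astype(np.uint8)
c=g(a[165:225,235:300],6)
d=g(b[140:200,195:260],6)
o=g(cv2.imread("pics/scene0.png")[165:225,235:300],6)[:230]
cv2.imwrite("pics/z.png",np.vstack([np.hstack([c,d]),np.hstack([o,d[:230]*0])]))
```

```text
tcp [257.8 213.2] [223.6 150.2]
knobtop [272.6 198.8] [217.5 170.7]
knobbot [272.5 207.9] [218.5 172.6]
```

View pics/z.png

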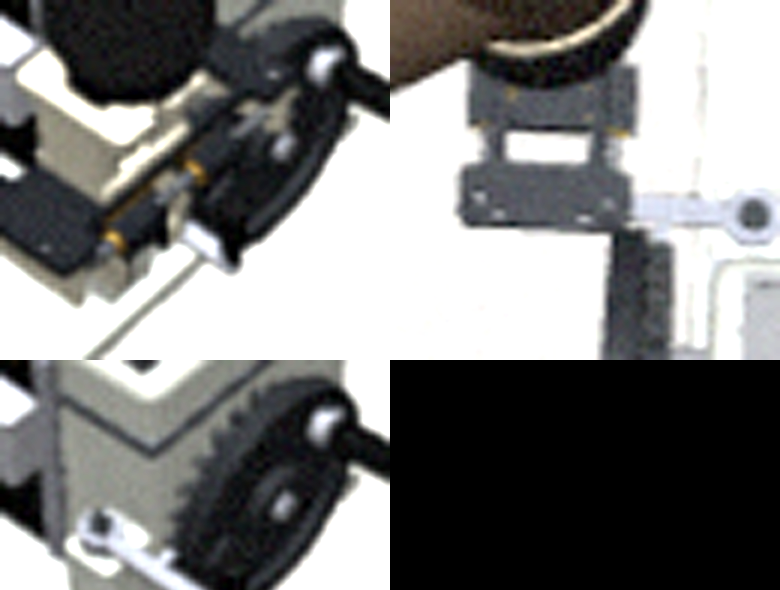

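Run:
```python
from h import *
for P in((.588,.115,.45),(.588,.115,.6),(.491,.115,.29),(.491,.115,.33)):print("a",P,proj("top",P).round(1),"crop",((proj("top",P)-[170,120])*400/130).round(0))
for P in((.640,.096,.1655),(.669,.096,.1655),(.669,.096,.23),(.640,.096,.23),(.558,.1,.24),(.59,.113,.17)):
    print(P,"scene z",((proj("scene",P)-[235,165])*6).round(0),"top z",((proj("top",P)-[195,140])*6+[390,0]).round(0))
```

```text
a (0.588, 0.115, 0.45) [210.5 160.2] crop [125. 124.]
a (0.588, 0.115, 0.6) [205.3 150.9] crop [109.  95.]
a (0.491, 0.115, 0.29) [215.1 203.1] crop [139. 256.]
a (0.491, 0.115, 0.33) [214.1 202.5] crop [136. 254.]
(0.64, 0.096, 0.1655) scene z [152. 273.] top z [562.  91.]
(0.669, 0.096, 0.1655) scene z [122. 304.] top z [561.  34.]
(0.669, 0.096, 0.23) scene z [119. 233.] top z [555.  12.]
(0.64, 0.096, 0.23) scene z [150. 203.] top z [556.  72.]
(0.558, 0.1, 0.24) scene z [241. 112.] top z [548. 241.]
(0.59, 0.113, 0.17) scene z [225. 231.] top z [528. 190.]
```

Emit:
carry_out(
  moves=[
    [0, 0, 50, 0, 0, 0, 32],
    [-30, 20, 100, 0, 0, 0, 32],
    [-66, 60, 120, 0, 0, 0, 32],
    [-66, 100, 120, 0, 0, 0, 32],
    [-66, 120, 120, 0, 0, 0, 32],
  ],
)

```text
time_s: 4.9
tcp_pos: [0.5874, 0.2198, 0.289]
eef_rot: [-47.3, 89.7, 39.4]
contact_force: [-0.9, -0.5, -0.7]
gripper_width: 0.0279
```

Run:
```python
from h import *
a=r.capture("scene");b=r.capture("top");print(r.get_state()["tcp_pos"])
g=lambda i,s:np.clip(cv2.resize(i,None,fx=s,fy=s,interpolation=cv2.INTER_CUBIC).astype(float)*2,0,255).astype(np.uint8)
cv2.imwrite("pics/z2.png",np.hstack([g(a[150:230,235:335],4),g(b[140:220,195:265],4)]))
```

```text
[0.58757042 0.21986768 0.28653146]
```

View pics/z2.png

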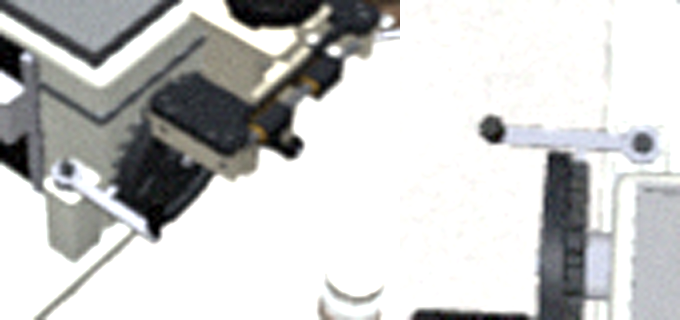

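Run:
```python
from h import *
for P in((.5876,.22,.2865),(.5736,.22,.2865),(.6016,.22,.2865),(.5876,.22,.3525)):print(P,"z2 scene",((proj("scene",P)-[235,150])*4).round(0))
s=r.get_state();print(s["gripper_width"],s["joints"].round(1))
c=cv2.resize(r.capture("scene")[135:215,255:345],None,fx=8,fy=8,interpolation=cv2.INTER_CUBIC);cv2.imwrite("pics/z3.png",np.clip(c*1.4,0,255).astype(np.uint8)[:600])
```

```text
(0.5876, 0.22, 0.2865) z2 scene [258. 181.]
(0.5736, 0.22, 0.2865) z2 scene [267. 170.]
(0.6016, 0.22, 0.2865) z2 scene [248. 191.]
(0.5876, 0.22, 0.3525) z2 scene [263. 125.]
0.027945068840774724 [ 38.3  13.6   2.7  -0.  -78.9 -41.5]
```

View pics/z3.png

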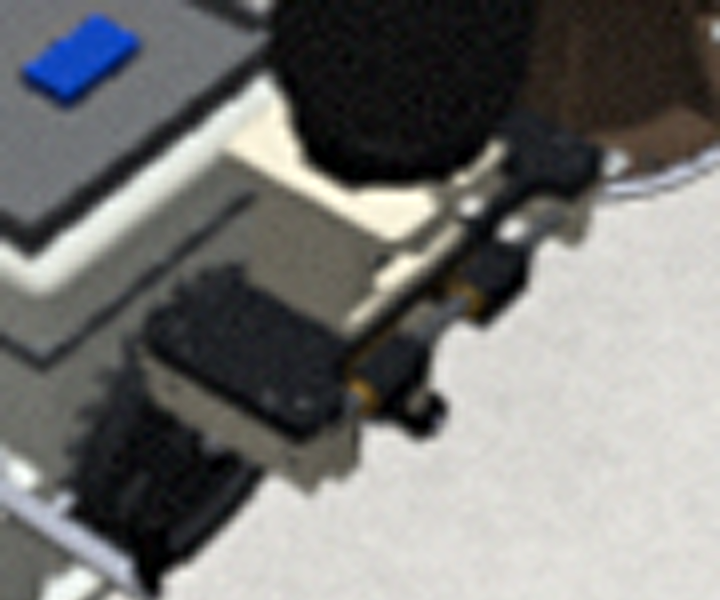

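The knob is still at home at top pixel (217.5,172), and the fingertips are where the state says. I'll retry lower and close fully on the knob, so that the opening itself shows whether it is held.

Emit:
carry_out(
  moves=[
    [2, -50, 0, 0, 0, 0, 80],
    [2, -100, 0, 0, 0, 0, 80],
    [2, -100, -45, 0, 0, 0, 80],
    [2, -100, -90, 0, 0, 0, 80],
    [2, -100, -132, 0, 0, 0, 80],
  ],
)

```text
time_s: 5.55
tcp_pos: [0.59, 0.1151, 0.1526]
eef_rot: [-44.0, 90.0, 42.5]
contact_force: [1.1, 0.7, 0.1]
gripper_width: 0.0623
```

Emit:
carry_out(
  moves=[
    [0, 0, 0, 0, 0, 0, 40],
    [0, 0, 0, 0, 0, 0, 10],
    [0, 0, 0, 0, 0, 0, 0],
    [0, 0, 0, 0, 0, 0, 0],
    [0, 0, 0, 0, 0, 0, 0],
  ],
  squeeze=10,
)

```text
time_s: 6.05
tcp_pos: [0.5913, 0.1171, 0.1557]
eef_rot: [-60.9, 89.8, 25.7]
contact_force: [-1.0, 0.4, -0.1]
gripper_width: 0.0337
```

Emit:
carry_out(
  moves=[
    [0, 0, 0, 0, 0, 0, 0],
    [0, 0, 0, 0, 0, 0, 0],
    [0, 0, 0, 0, 0, 0, 0],
  ],
)

```text
time_s: 6.35
tcp_pos: [0.5904, 0.1168, 0.1543]
eef_rot: [-44.2, 90.0, 42.4]
contact_force: [-1.3, 1.5, 3.6]
gripper_width: 0.0175
```

Emit:
carry_out(
  moves=[
    [0, 0, 0, 0, 0, 0, 0],
    [0, 0, 0, 0, 0, 0, 0],
  ],
)

```text
time_s: 6.55
tcp_pos: [0.5907, 0.1168, 0.1542]
eef_rot: [-67.0, 90.0, 19.7]
contact_force: [-2.6, 0.9, 4.3]
gripper_width: 0.0173
```

Opening 17.3 mm: the 18 mm knob is held. Swinging it along the arc.

Emit:
carry_out(
  moves=[
    [4, 0, 0, 0, 0, 0, 0],
    [8, -1, 0, 0, 0, 0, 0],
    [11, -1, 0, 0, 0, 0, 0],
    [17, -3, 0, 0, 0, 0, 0],
    [22, -4, 0, 0, 0, 0, 0],
  ],
)

```text
time_s: 7.05
tcp_pos: [0.613, 0.1126, 0.1539]
eef_rot: [-60.2, 90.0, 26.4]
contact_force: [-2.2, 0.3, 4.5]
gripper_width: 0.0178
```

```bash
cat > lev.py <<'E'
from h import *
s=r.get_state();b=r.capture("top").astype(int)
print(s["time_s"],s["tcp_pos"].round(4),s["contact_force"].round(1),s["gripper_width"].round(4))
# lever bar: bluish-bright pixels left of the pivot
m=(b[:,:,0]-b[:,:,1]>6)&(b.max(2)>70); v,u=np.nonzero(m[140:185,200:262]);u+=200;v+=140
for c in range(212,256,4):
    w=v[u==c]; print(c,w.mean().round(1) if len(w) else None,len(w),end=" | ")
E
python3 lev.py
```

```text
Traceback (most recent call last):
  File "lev.py", line 3, in <module>
    print(s["time_s"],s["tcp_pos"].round(4),s["contact_force"].round(1),s["gripper_width"].round(4))
                                                                        ^^^^^^^^^^^^^^^^^^^^^^^^
AttributeError: 'float' object has no attribute 'round'
```

```bash
sed -i 's/s\["gripper_width"\].round(4)/round(s["gripper_width"],4)/' lev.py; python3 lev.py
```

```text
7.1 [0.6136 0.1123 0.1538] [-1.5 -0.   6. ] 0.0175
212 None 0 | 216 None 0 | 220 None 0 | 224 None 0 | 228 None 0 | 232 168.0 3 | 236 170.0 3 | 240 172.0 7 | 244 171.0 3 | 248 173.5 4 | 252 175.5 6 |
```

The bar's slope has gone from 0.11 to 0.34, so the lever is swinging with the hand.

Emit:
carry_out(
  moves=[
    [5, -2, 0, 0, 0, 0, 0],
    [11, -4, 0, 0, 0, 0, 0],
    [16, -6, 0, 0, 0, 0, 0],
    [21, -8, 0, 0, 0, 0, 0],
    [26, -11, 0, 0, 0, 0, 0],
  ],
)

```text
time_s: 7.65
tcp_pos: [0.6388, 0.1014, 0.1537]
eef_rot: [109.1, 90.0, -164.3]
contact_force: [-3.7, 0.3, 3.7]
gripper_width: 0.0176
```

Emit:
carry_out(
  moves=[
    [4, -3, 0, 0, 0, 0, 0],
    [7, -5, 0, 0, 0, 0, 0],
    [10, -7, 0, 0, 0, 0, 0],
    [10, -7, 0, 0, 0, 0, 0],
    [10, -7, 0, 0, 0, 0, 0],
  ],
)

```text
time_s: 8.15
tcp_pos: [0.6489, 0.0943, 0.1537]
eef_rot: [-120.8, 90.0, -34.2]
contact_force: [2.2, -0.6, 0.5]
gripper_width: 0.0174
```

```bash
python3 lev.py
```

```text
8.15 [0.6489 0.0943 0.1537] [ 2.2 -0.6  0.5] 0.0174
212 None 0 | 216 None 0 | 220 None 0 | 224 None 0 | 228 None 0 | 232 None 0 | 236 None 0 | 240 165.8 6 | 244 167.0 5 | 248 169.5 4 | 252 174.5 8 |
```

Chord travelled 63 mm, so the lever is at about 0.57 rad. Releasing, going up, then over to the crank handle.

Emit:
carry_out(
  moves=[
    [0, 0, 0, 0, 0, 0, 40],
    [0, 0, 0, 0, 0, 0, 50],
    [0, 0, 0, 0, 0, 0, 50],
    [0, 0, 30, 0, 0, 0, 60],
    [0, 0, 80, 0, 0, 0, 60],
  ],
)

```text
time_s: 8.7
tcp_pos: [0.6462, 0.0943, 0.2309]
eef_rot: [110.0, 89.6, -163.4]
contact_force: [1.9, 0.2, 0.9]
gripper_width: 0.0502
```

Emit:
carry_out(
  moves=[
    [0, 0, 50, 0, 0, 0, 80],
    [-40, 10, 70, 0, 0, 0, 80],
    [-88, 20, 70, 0, 0, 0, 80],
    [-136, 30, 70, 0, 0, 0, 80],
    [-184, 41, 70, 0, 0, 0, 80],
  ],
)

```text
time_s: 9.2
tcp_pos: [0.4627, 0.1356, 0.3037]
eef_rot: [-17.7, 90.0, 68.9]
contact_force: [-0.5, 1.4, 1.1]
gripper_width: 0.0702
```

Emit:
carry_out(
  moves=[
    [-23, 0, 0, 0, 0, 0, 80],
    [-23, 0, 0, 0, 0, 0, 80],
  ],
)

```text
time_s: 9.4
tcp_pos: [0.4391, 0.1357, 0.3052]
eef_rot: [-38.6, 89.8, 48.1]
contact_force: [1.2, -0.1, 0.9]
gripper_width: 0.0698
```

```bash
python3 look.py c
```

```text
9.4 [0.4391 0.1357 0.3052] jaw [-0.998  0.057 -0.002] q [ 41.8  -3.8 -14.3  -0.  -79.2 -45.1] F [ 1.2 -0.1  0.9] 0.06981974994635778
```

View pics/c.png

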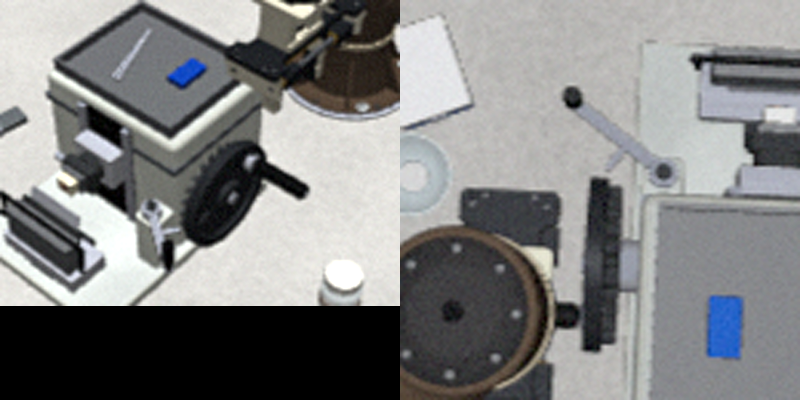

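The lever is clearly out, with the knob at top crop (572,97) and the tooth clear of the wheel. Now going down astride the crank handle and gripping it.

Emit:
carry_out(
  moves=[
    [0, 0, -45, 0, 0, 0, 80],
    [0, 0, -90, 0, 0, 0, 80],
    [0, 0, -125, 0, 0, 0, 80],
    [0, 0, -152, 0, 0, 0, 80],
    [0, 0, -152, 0, 0, 0, 50],
  ],
)

```text
time_s: 10.0
tcp_pos: [0.4399, 0.134, 0.148]
eef_rot: [128.6, 89.5, -144.8]
contact_force: [-0.2, 0.4, 0.3]
gripper_width: 0.0664
```

Emit:
carry_out(
  moves=[
    [0, 0, 0, 0, 0, 0, 30],
    [0, 0, 0, 0, 0, 0, 10],
    [0, 0, 0, 0, 0, 0, 0],
    [0, 0, 0, 0, 0, 0, 0],
    [0, 0, 0, 0, 0, 0, 0],
  ],
  squeeze=15,
)

```text
time_s: 10.5
tcp_pos: [0.4417, 0.1359, 0.1526]
eef_rot: [-46.2, 89.9, 40.5]
contact_force: [0.1, 0.3, -0.1]
gripper_width: 0.0276
```

Emit:
carry_out(
  moves=[
    [0, 0, 0, 0, 0, 0, 0],
    [0, 0, 0, 0, 0, 0, 0],
    [0, 0, 0, 0, 0, 0, 0],
  ],
)

```text
time_s: 10.8
tcp_pos: [0.4416, 0.1358, 0.1523]
eef_rot: [-69.3, 90.0, 17.3]
contact_force: [-1.0, 0.0, 3.7]
gripper_width: 0.0041
```

Run:
```python
from h import *
s=r.get_state();print(s["time_s"],s["tcp_pos"],s["contact_force"],s["gripper_width"])
# block: cream pixels in scene -> pixel row vs prediction
for n in("scene0",):
    pass
def blk(im):
    i=im.astype(int);m=((i[:,:,2]-i[:,:,0]>20)&(i[:,:,2]>100)).astype(np.uint8);m[:, :205]=0;m[:,235:]=0;m[:170]=0;m[200:]=0
    v,u=np.nonzero(m);return len(v),u.mean(),v.mean()
print(blk(cv2.imread("pics/scene0.png")),blk(r.capture("scene")))
```

```text
10.8 [0.44158783 0.13575159 0.15228157] [-1.03789997  0.01463507  3.65209176] 0.004131862806399879
(19, np.float64(219.78947368421052), np.float64(181.94736842105263)) (23, np.float64(219.7826086956522), np.float64(182.04347826086956))
```

The opening went to 4 mm, so the fingers shut above the handle, just as they first missed the knob. The tips evidently reach less far down than assumed. Opening, going about 24 mm lower and closing again.

Emit:
carry_out(
  moves=[
    [0, 0, 10, 0, 0, 0, 60],
    [0, 0, 10, 0, 0, 0, 60],
    [0, 0, 10, 0, 0, 0, 60],
    [0, 0, 10, 0, 0, 0, 60],
    [0, 0, 10, 0, 0, 0, 60],
  ],
)

```text
time_s: 11.35
tcp_pos: [0.4413, 0.1356, 0.1616]
eef_rot: [116.4, 90.0, -156.9]
contact_force: [-0.1, 0.7, 0.5]
gripper_width: 0.0365
```

Emit:
carry_out(
  moves=[
    [0, 0, -10, 0, 0, 0, 60],
    [0, 0, -20, 0, 0, 0, 60],
    [0, 0, -28, 0, 0, 0, 60],
    [0, 0, -34, 0, 0, 0, 60],
  ],
)

```text
time_s: 11.75
tcp_pos: [0.441, 0.1353, 0.1266]
eef_rot: [130.8, 89.9, -142.6]
contact_force: [0.2, -0.3, 0.9]
gripper_width: 0.0521
```

Emit:
carry_out(
  moves=[
    [0, 0, 0, 0, 0, 0, 20],
    [0, 0, 0, 0, 0, 0, 0],
    [0, 0, 0, 0, 0, 0, 0],
    [0, 0, 0, 0, 0, 0, 0],
    [0, 0, 0, 0, 0, 0, 0],
  ],
)

```text
time_s: 12.25
tcp_pos: [0.4401, 0.1358, 0.1277]
eef_rot: [78.3, 89.9, 164.9]
contact_force: [-6.0, 3.5, 1.6]
gripper_width: 0.0246
```

Emit:
carry_out(
  moves=[
    [0, 0, 0, 0, 0, 0, 0],
    [0, 0, 0, 0, 0, 0, 0],
  ],
)

```text
time_s: 12.45
tcp_pos: [0.4401, 0.1358, 0.1277]
eef_rot: [79.5, 89.9, 166.0]
contact_force: [-6.5, 3.1, 2.5]
gripper_width: 0.0244
```

Opening 24.4 mm: the 25 mm barrel is held, and its x matches 60°. Turning 30° along the arc.

Emit:
carry_out(
  moves=[
    [-1, 0, -2, 0, 0, 0, 0],
    [-2, 0, -4, 0, 0, 0, 0],
    [-3, 0, -6, 0, 0, 0, 0],
    [-4, 0, -8, 0, 0, 0, 0],
    [-4, 0, -10, 0, 0, 0, 0],
  ],
)

```text
time_s: 12.95
tcp_pos: [0.4358, 0.136, 0.1181]
eef_rot: [66.9, 89.9, 153.5]
contact_force: [-13.8, 5.6, 9.7]
gripper_width: 0.0244
```

```bash
cat > blk.py <<'E'
from h import *
s=r.get_state();print(s["time_s"],s["tcp_pos"].round(4),s["contact_force"].round(1),round(s["gripper_width"],4))
def blk(im):
    i=im.astype(int);m=((i[:,:,2]-i[:,:,0]>15)&(i[:,:,2]>90));m[:,:205]=0;m[:,235:]=0;m[:165]=0;m[205:]=0
    v,u=np.nonzero(m);return len(v),u.mean().round(2),v.mean().round(2),v.min(),v.max()
print(blk(cv2.imread("pics/scene0.png")),blk(r.capture("scene")))
E
python3 blk.py
```

```text
12.95 [0.4358 0.136  0.1181] [-13.8   5.6   9.7] 0.0244
(25, np.float64(219.88), np.float64(182.12), np.int64(180), np.int64(184)) (26, np.float64(219.88), np.float64(183.04), np.int64(181), np.int64(185))
```

The block dropped about 5 mm, as expected. The handle pulls towards −x, so I'll bias the path that way.

Emit:
carry_out(
  moves=[
    [-2, 0, -2, 0, 0, 0, 0],
    [-3, 0, -4, 0, 0, 0, 0],
    [-4, 0, -6, 0, 0, 0, 0],
    [-5, 0, -8, 0, 0, 0, 0],
    [-6, 0, -10, 0, 0, 0, 0],
  ],
)

```text
time_s: 13.5
tcp_pos: [0.4328, 0.1363, 0.1083]
eef_rot: [-62.4, 89.8, 24.3]
contact_force: [5.6, 1.4, 3.1]
gripper_width: 0.0245
```

```bash
python3 blk.py
```

```text
13.5 [0.4328 0.1363 0.1083] [5.6 1.4 3.1] 0.0245
(25, np.float64(219.88), np.float64(182.12), np.int64(180), np.int64(184)) (24, np.float64(220.08), np.float64(183.96), np.int64(182), np.int64(186))
```

Emit:
carry_out(
  moves=[
    [0, 0, -2, 0, 0, 0, 0],
    [0, 0, -4, 0, 0, 0, 0],
    [0, 0, -6, 0, 0, 0, 0],
    [0, 0, -8, 0, 0, 0, 0],
    [0, 0, -10, 0, 0, 0, 0],
  ],
)

```text
time_s: 14.05
tcp_pos: [0.4317, 0.1363, 0.0978]
eef_rot: [-23.3, 89.9, 63.3]
contact_force: [1.3, 4.8, 3.3]
gripper_width: 0.0249
```

```bash
python3 blk.py
python3 - <<'E'
from h import *
# expected pixel shift of the block for 15 mm drop, and handle outer end in top/scene
print(proj("scene",(.66,-.11,.165)),proj("scene",(.66,-.11,.150)))
E
```

```text
14.05 [0.4317 0.1363 0.0978] [1.3 4.8 3.3] 0.0249
(25, np.float64(219.88), np.float64(182.12), np.int64(180), np.int64(184)) (24, np.float64(220.12), np.float64(184.67), np.int64(182), np.int64(187))
[214.63087681 188.48603404] [215.06272959 191.12829837]
```

The block dropped 14.5–15 mm, as predicted for 60°→90°. Releasing and rising.

Emit:
carry_out(
  moves=[
    [0, 0, 0, 0, 0, 0, 40],
    [0, 0, 0, 0, 0, 0, 60],
    [0, 0, 0, 0, 0, 0, 70],
    [0, 0, 0, 0, 0, 0, 70],
    [0, 0, 10, 0, 0, 0, 70],
  ],
)

```text
time_s: 14.6
tcp_pos: [0.4303, 0.1348, 0.107]
eef_rot: [129.1, 89.8, -144.3]
contact_force: [0.1, 0.1, -0.4]
gripper_width: 0.0585
```

Emit:
carry_out(
  moves=[
    [0, 0, 40, 0, 0, 0, 70],
    [0, 0, 85, 0, 0, 0, 70],
    [0, 0, 130, 0, 0, 0, 70],
    [0, 0, 175, 0, 0, 0, 70],
    [20, 0, 200, 0, 0, 0, 70],
  ],
)

```text
time_s: 15.1
tcp_pos: [0.4514, 0.1356, 0.3136]
eef_rot: [-53.3, 89.6, 33.4]
contact_force: [0.3, 0.5, 0.1]
gripper_width: 0.061
```

Emit:
carry_out(
  moves=[
    [45, 0, 0, 0, 0, 0, 70],
    [90, -10, 0, 0, 0, 0, 70],
    [135, -20, 0, 0, 0, 0, 70],
    [180, -30, 0, 0, 0, 0, 70],
    [198, -41, 0, 0, 0, 0, 70],
  ],
)

```text
time_s: 15.6
tcp_pos: [0.652, 0.0937, 0.3065]
eef_rot: [124.5, 89.9, -148.9]
contact_force: [-0.3, 0.2, -0.3]
gripper_width: 0.0616
```

```bash
python3 blk.py; python3 look.py d
python3 - <<'E'
from h import *
b=r.capture("top");m=(b.max(2)<55).astype(np.uint8)
n,l,st,c=cv2.connectedComponentsWithStats(m[205:240,185:232])
for k in range(1,n):
    if st[k,4]>40:print(st[k]+[185,205,0,0,0],c[k]+[185,205])
E
```

```text
15.6 [0.652  0.0937 0.3065] [-0.3  0.2 -0.3] 0.0616
(25, np.float64(219.88), np.float64(182.12), np.int64(180), np.int64(184)) (27, np.float64(219.96), np.float64(184.7), np.int64(182), np.int64(187))
15.65 [0.6528 0.0922 0.306 ] jaw [-0.998  0.061  0.002] q [ 25.   16.6   9.1   0.1 -82.7 -28.5] F [2.1 0.3 0.6] 0.0616628678371117
[229 207   3  27  54] [230.42592593 220.77777778]
[199 221  30   8 215] [213.19069767 224.61395349]
[185 225   7  15  45] [187.4        233.04444444]
```

View pics/d.png

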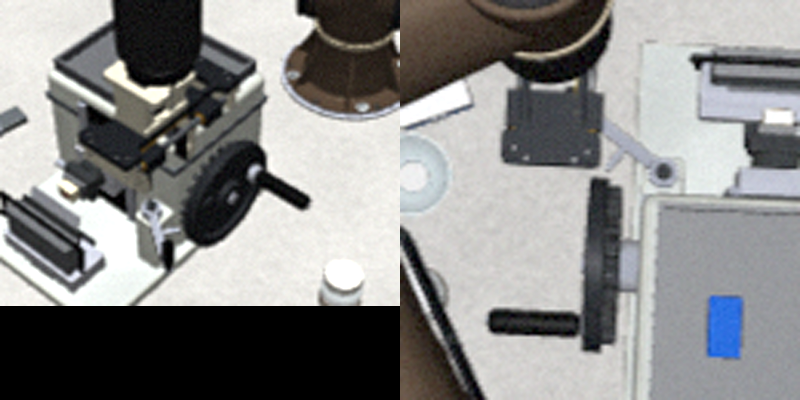

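The handle is now level (top centroid 213,224.6 against 215,224.7 predicted for 1.57), and the lever is still out. Going down on the knob again.

Emit:
carry_out(
  moves=[
    [-1, 0, -45, 0, 0, 0, 65],
    [-1, 0, -90, 0, 0, 0, 65],
    [-1, 0, -130, 0, 0, 0, 65],
    [-1, 0, -154, 0, 0, 0, 65],
    [-1, 0, -154, 0, 0, 0, 30],
  ],
  squeeze=10,
)

```text
time_s: 16.3
tcp_pos: [0.6453, 0.0946, 0.1511]
eef_rot: [108.0, 89.7, -165.3]
contact_force: [-1.4, 0.3, 0.1]
gripper_width: 0.0532
```

Emit:
carry_out(
  moves=[
    [0, 0, 0, 0, 0, 0, 0],
    [0, 0, 0, 0, 0, 0, 0],
    [0, 0, 0, 0, 0, 0, 0],
    [0, 0, 0, 0, 0, 0, 0],
    [0, 0, 0, 0, 0, 0, 0],
  ],
)

```text
time_s: 16.8
tcp_pos: [0.6488, 0.0948, 0.1548]
eef_rot: [-63.9, 89.9, 22.8]
contact_force: [-0.9, 1.4, 4.3]
gripper_width: 0.0175
```

Emit:
carry_out(
  moves=[
    [0, 0, 0, 0, 0, 0, 0],
    [0, 0, 0, 0, 0, 0, 0],
    [0, 0, 0, 0, 0, 0, 0],
  ],
)

```text
time_s: 17.1
tcp_pos: [0.6489, 0.0948, 0.1547]
eef_rot: [-75.0, 89.9, 11.6]
contact_force: [-0.6, 1.3, 5.9]
gripper_width: 0.0176
```

Knob held (17.6 mm). Swinging it home along the reverse arc.

Emit:
carry_out(
  moves=[
    [-5, 4, 0, 0, 0, 0, 0],
    [-10, 7, 0, 0, 0, 0, 0],
    [-15, 9, 0, 0, 0, 0, 0],
    [-20, 12, 0, 0, 0, 0, 0],
    [-26, 14, 0, 0, 0, 0, 0],
  ],
)

```text
time_s: 17.6
tcp_pos: [0.624, 0.1104, 0.1547]
eef_rot: [-57.4, 89.7, 29.3]
contact_force: [5.7, 4.1, 2.4]
gripper_width: 0.0174
```

Emit:
carry_out(
  moves=[
    [-5, 2, 0, 0, 0, 0, 0],
    [-10, 4, 0, 0, 0, 0, 0],
    [-15, 5, 0, 0, 0, 0, 0],
    [-18, 6, 0, 0, 0, 0, 0],
    [-21, 6, 0, 0, 0, 0, 0],
  ],
)

```text
time_s: 18.1
tcp_pos: [0.6022, 0.1159, 0.1545]
eef_rot: [-51.0, 89.8, 35.6]
contact_force: [4.0, 5.8, 3.7]
gripper_width: 0.0177
```

Emit:
carry_out(
  moves=[
    [-3, 1, 0, 0, 0, 0, 0],
    [-6, 1, 0, 0, 0, 0, 0],
    [-9, 2, 0, 0, 0, 0, 0],
    [-12, 2, 0, 0, 0, 0, 0],
    [-12, 2, 0, 0, 0, 0, 0],
  ],
)

```text
time_s: 18.6
tcp_pos: [0.5894, 0.1172, 0.1543]
eef_rot: [-46.7, 89.9, 40.0]
contact_force: [1.1, 4.1, 6.0]
gripper_width: 0.0173
```

Emit:
carry_out(
  moves=[
    [-1, 0, 0, 0, 0, 0, 0],
    [-2, 0, 0, 0, 0, 0, 0],
    [-2, 0, 0, 0, 0, 0, 0],
  ],
)

```text
time_s: 18.9
tcp_pos: [0.5877, 0.1172, 0.1544]
eef_rot: [-51.5, 89.9, 35.2]
contact_force: [2.8, 3.0, 5.8]
gripper_width: 0.0172
```

```bash
python3 lev.py; python3 blk.py
```

```text
18.9 [0.5877 0.1172 0.1544] [2.8 3.  5.8] 0.0172
212 None 0 | 216 None 0 | 220 None 0 | 224 None 0 | 228 None 0 | 232 174.0 3 | 236 174.0 3 | 240 176.0 6 | 244 174.5 4 | 248 175.0 2 | 252 175.5 6 | 18.95 [0.5877 0.1172 0.1544] [2.3 3.3 7. ] 0.0172
(25, np.float64(219.88), np.float64(182.12), np.int64(180), np.int64(184)) (26, np.float64(220.08), np.float64(184.77), np.int64(182), np.int64(187))
```

Lever home and block level. Releasing and backing off upwards.

Emit:
carry_out(
  moves=[
    [2, 0, 0, 0, 0, 0, 30],
    [2, 0, 0, 0, 0, 0, 50],
    [2, 0, 0, 0, 0, 0, 50],
    [2, 0, 0, 0, 0, 0, 50],
    [2, 0, 40, 0, 0, 0, 50],
  ],
)

```text
time_s: 19.5
tcp_pos: [0.5857, 0.1154, 0.1885]
eef_rot: [112.7, 89.4, -160.8]
contact_force: [0.3, 0.9, -0.7]
gripper_width: 0.0434
```

Emit:
carry_out(
  moves=[
    [0, 20, 40, 0, 0, 0, 50],
    [0, 45, 80, 0, 0, 0, 50],
    [0, 80, 110, 0, 0, 0, 50],
    [0, 120, 110, 0, 0, 0, 50],
    [0, 120, 110, 0, 0, 0, 50],
  ],
)

```text
time_s: 20.0
tcp_pos: [0.5892, 0.2405, 0.3038]
eef_rot: [0.9, 89.9, 87.6]
contact_force: [0.0, 0.0, -0.6]
gripper_width: 0.044
```

```bash
python3 lev.py; python3 blk.py; python3 look.py e
python3 - <<'E'
from h import *
def dark(b,x0,y0,x1,y1):
    m=(b.max(2)<55).astype(np.uint8)[y0:y1,x0:x1];v,u=np.nonzero(m);return len(v),(u.mean()+x0).round(1),(v.mean()+y0).round(1)
for b in(cv2.imread("pics/top0.png"),r.capture("top")):print("knob",dark(b,208,160,226,182),"handle",dark(b,195,212,228,235))
E
```

```text
20.0 [0.5892 0.2405 0.3038] [ 0.   0.  -0.6] 0.044
212 None 0 | 216 None 0 | 220 None 0 | 224 173.0 3 | 228 174.0 3 | 232 174.0 3 | 236 174.0 3 | 240 176.2 6 | 244 174.0 3 | 248 175.0 3 | 252 175.5 6 | 20.05 [0.5889 0.2386 0.3032] [-0.2 -0.9  0.4] 0.0437
(25, np.float64(219.88), np.float64(182.12), np.int64(180), np.int64(184)) (26, np.float64(220.08), np.float64(184.77), np.int64(182), np.int64(187))
20.1 [0.5888 0.2373 0.303 ] jaw [-0.998  0.057  0.001] q [ 39.5  14.2   5.5  -0.  -81.4 -42.8] F [-0.8 -0.1 -0.3] 0.04400809018883025
knob (32, np.float64(217.6), np.float64(172.2)) handle (237, np.float64(212.8), np.float64(221.7))
knob (29, np.float64(217.6), np.float64(171.7)) handle (215, np.float64(212.9), np.float64(224.6))
```

View pics/e.png

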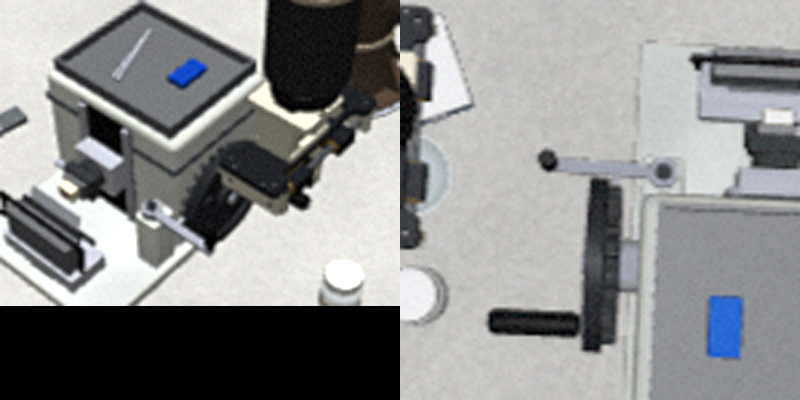

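The lever is home (knob at top crop 547,160, within 0.5 px of its start). The handle is level at (535,322), the bystanders look unmoved and the hand is clear.

```bash
python3 -c "
from plant import r
print(r.close_job())"
```

```text
the job is handed in; nothing more can be done
None
```

The microtome is locked with its block level with the blade edge, and I handed the job in after about 20 s of the 54 s allowed. `r.close_job()` gives no verdict, so this rests on my own camera checks.

- **Steps done:** I gripped the lever knob and swung it out to about 0.57 rad. I then turned the crank handle 30°, from 60° to 90°, and swung the lever back home.
- **Lever:** the knob is within 0.5 px (about 0.015 rad) of where it started, so it is home.
- **Block:** it dropped about 15 mm, the amount expected from 60° to level. The handle also sits where predicted for 1.57 rad.
- **Clearances:** the hand is clear of everything with contact force near zero. In the last pictures the bystanders in view (the box, jar, dish and part of the brush) looked unmoved; I did not measure their positions at the end.

**Two misses on the way:** my first swing at the knob and my first grip on the handle both closed on nothing. The open fingers seem to reach less far down than the TCP (tool point) suggests. Both misses were without harm; I confirmed that neither the lever nor the wheel had moved, then regripped lower and checked each hold by the finger opening.

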